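# Fit the spacer that holds a pipette tip box snug

### The arm

A 6-joint arm with a two-finger parallel gripper is mounted at the origin on a cart in front of the work surface, level with it; the furniture and walls round the work are solid. World frame = base frame: x ahead of the robot, y to its left, z up, the work surface at z = 0. Lengths are in mm, angles in rad, forces in N, time in s.
With the tool pointing down it reaches from about 250 to 800 mm from the base axis. Payload 8.5 kg.
Tool frame: the origin (TCP) lies midway between the tips of the shut fingers; the grasp point (between the pads) lies 19 mm behind it (arm.grasp_offset is the distance from the TCP to the grasp point, in mm); x points along the fingers, y is the direction in which the jaws open and shut, and the axes are right-handed (so a half turn about x gives the same grasp; the last joint's range is limited). The gripper opens to 85 mm and grips with 20 to 120 N. Pads are 22 mm wide; open, the fingers measure 114 mm over their backs; the gripper's body (76 mm by 85 mm) begins 54 mm behind the grasp point. The pads swing forward as they close: fully open they stand 13 mm farther back than shut.
Start: joints at [0, 0.238, -0.013, 1.319, 0, 1.571], TCP at [524.956, -0, 231.276] pointing down, gripper open.
Joint ranges: [-2.66, 2.66], [-1.03, 1.9], [-1.14, 1.46], [-1.82, 2.27], [-1.45, 1.34], [-3.14, 3.14]. Speed limits (rad/s): [2.22, 2.22, 2.79, 3.14, 3.14, 3.14].

### API

Orientations are given as [roll, pitch, yaw] about the fixed x, y, z axes, in that order (R = Rz(yaw) Ry(pitch) Rx(roll)).
In Python, from station import arm, optics gives the robot as it stands. The module is installed in compiled form; this text tells all that it offers.
- The arm moves only by the shell command python3 -m pendant 'ROWS'. ROWS is JSON, a list of rows, each an object of numbers: "x", "y", "z": the shift along the world's x, y, z in units of 30 mm (1.0 is 30 mm); "spin": the turn about the world's z in degrees; "claw": the finger opening in mm, from 0 to 85.4. A call has 1 to 12 rows; each row is the pose to reach, as a shift and turn from the pose commanded when the call began; what a row does not reach only later rows make up. A row lasts 1/12 s, in which the tool goes at most 41.7 mm and 7.16 degrees, less where a joint would pass 70% of its speed; a pose out of reach is approached as far as the arm can. A call with a gripper value outside its range is refused whole. The fingers move at their own pace and stop on an object; the grip force is fixed at half the most. Time passes only in rows, so rows that repeat a pose let the fingers close. It gives the time, the measured TCP pose, the force and the opening at its end, in the units of the state.
- arm.sense(): the state, without advancing time (a new reading comes with each control period).
- optics.get_image(name): name is "scene" or "top"; returns the picture (420x560x3 uint8, red, green, blue); there is no depth.
- optics.calibration(name): a dict with "mtx" (3x3 intrinsics, pixels), "cam_to_world" (4x4, takes a point from camera to world coordinates). Camera axes: x right, y up, looking along -z (the intrinsics and any distortion apply to the point x, -y, -z); pixel columns grow to the right and rows downward; lengths in mm; the calibration is good to about 2 mm. A picture is of the moment at which its call begins. calibration takes no time and is no camera call.
- arm.close_job(): hands the job in, once; it reports no verdict.
The state is a dict: "time_s": time; "qpos": joint angles; "qd": joint speeds; "tau": joint torques, N m; "position": TCP position; "eef_rot": TCP orientation; "wrist_force": force on the tool from outside, world axes, zero at the start; "moment": the same for the moment, N m; "width": finger opening in mm.
Only numpy, scipy, OpenCV 4.12 (cv2) and the standard library are available. Lean on these libraries where they do the work, as an engineer would, in place of code of your own. Each camera call takes 0.05 s, during which the arm holds its last target.

### The job

The pipette tip box stands on an aluminium rail against a low fence, with an open gap between its other end and the blue end stop. Of the three white spacers, pick the one that fills this gap snugly (the thickest that still goes in) and lower it upright into the gap, about in line with the box, holding it until it stands fully down on the rail before letting go. Leave the tip box in its place and knock nothing over.

Things in the scene. Friction and masses are not known exactly. Their poses are not given: they have to be found in the camera images.
- base_rail: Fixed aluminium rail, slightly turned: plate 76 (x) x 268 (y) x 6 mm, top 6 mm above the bench. Origin on the bench, under the -y face of its 50 mm high fence; towards -y follow the tip box (against the fence), the gap, then the end stop in use; on the +y side the other stop is parked. The gap is 34 mm wide with the thick stop in use, 50 mm with the thin one (+-2), open along x.
- tip_box: Closed pipette tip box, grey with clear lid, loose, 0.45 kg, 72 (x) x 125 (y) x 72 mm high. Origin at the centre of its underside (on the rail's top), z up, axes along the rail's. Its wall at the gap lies 62 mm from the origin towards -y. The spacer belongs centred in the gap along y, within 20 mm of x = 0 in this frame, faces square to the box within 10 degrees.
- stop_thin: Blue end stop, fixed, 60 (x) x 24 (y, thickness) x 60 mm high, upper edges rounded. Origin on its underside (on the rail's top) in the middle of its rear (-y) face; its +y face, which bounds the gap when in use, lies 24 mm from it. Axes along the rail's. Lies on the -y side of the tip box if in use, on the +y side, beyond the fence, if parked.
- stop_thick: The other blue end stop, the same but 40 mm thick: its +y face lies 40 mm from its origin. It is in use (-y side of the tip box) when stop_thin is parked, and the other way round.
- spacer_26: Thinnest white spacer, fits the 34 mm gap: loose plate on the bench, 60 (x) x 26 (y, thickness) x 70 mm high, 0.12 kg, lower edges rounded. Orange square grip post 20 x 20 mm (sides along x and y) on its top, 70 to 110 mm above the underside; gripped at 96 mm the fingertips stay above the tip box. Origin at the centre of the underside, z up. Same either way round.
- spacer_42: Middle white spacer, 42 mm thick (y), 0.17 kg, fits the 50 mm gap and is too thick for the 34 mm one; otherwise like spacer_26, with the same grip post.
- spacer_58: Thickest white spacer, 58 mm thick (y), 0.22 kg, too thick for either gap; otherwise like spacer_26, with the same grip post.
- bottle: Bystander: small plastic bottle with a red cap, 40 mm in diameter, 87 mm high, loose, standing beyond the spacers. Origin at the centre of its underside. Not to be knocked over.

How it is judged (in metres and radians):
On the way:
1. the right spacer is held in the gap, its underside less than 20 mm above the rail (((y of stop_thick in the frame of tip_box below 0 m and x of spacer_26 in the frame of tip_box between -0.02 and 0.02 m and y of spacer_26 in the frame of tip_box between -0.0915 and -0.0675 m and z of spacer_26 in the frame of tip_box between -0.008 and 0.02 m and contact force between the fingers and spacer_26 above 0.3 N) or (y of stop_thin in the frame of tip_box below 0 m and x of spacer_42 in the frame of tip_box between -0.02 and 0.02 m and y of spacer_42 in the frame of tip_box between -0.0995 and -0.0755 m and z of spacer_42 in the frame of tip_box between -0.008 and 0.02 m and contact force between the fingers and spacer_42 above 0.3 N))), for 0.05 s.
At the end, for the whole second after the job is handed in: The fitting spacer (26 mm with the thick stop in use, 42 mm with the thin) stands in the gap, down on the rail (8 mm), upright (8 deg), square to the box (10 deg), within 20 mm of its centre line, let go, at rest; the tip box is upright, within 20 mm of where it stood (((y of stop_thick in the frame of tip_box below 0 m and x of spacer_26 in the frame of tip_box between -0.02 and 0.02 m and y of spacer_26 in the frame of tip_box between -0.0915 and -0.0675 m and z of spacer_26 in the frame of tip_box between -0.008 and 0.008 m and angle between spacer_26's own z axis and vertical below 0.14 rad and angle between the y axis of spacer_26 and the y axis of tip_box, either way round below 0.175 rad and linear speed of spacer_26 below 0.02 m/s and contact force between the fingers and spacer_26 below 0.1 N) or (y of stop_thin in the frame of tip_box below 0 m and x of spacer_42 in the frame of tip_box between -0.02 and 0.02 m and y of spacer_42 in the frame of tip_box between -0.0995 and -0.0755 m and z of spacer_42 in the frame of tip_box between -0.008 and 0.008 m and angle between spacer_42's own z axis and vertical below 0.14 rad and angle between the y axis of spacer_42 and the y axis of tip_box, either way round below 0.175 rad and linear speed of spacer_42 below 0.02 m/s and contact force between the fingers and spacer_42 below 0.1 N)) and distance of tip_box from where it was at the start of the episode below 0.02 m and angle between tip_box's own z axis and vertical below 0.14 rad); the robot touches nothing.
It fails at once if the tip box is moved more than 30 mm or tipped (distance of tip_box from where it was at the start of the episode above 0.03 m or angle between tip_box's own z axis and vertical above 0.3 rad).
It fails at once if the bottle or a spacer is knocked over (angle between bottle's own z axis and vertical above 0.6 rad or angle between any of spacer_26, spacer_42, spacer_58's own z axis and vertical above 0.9 rad).
It also fails if it takes over 40 s, if anything falls off the work surface, if the arm or the gripper's body presses on something with over 40 N, if the wrist force passes 120 N, or if a joint passes its speed limit or range.

## Working session

There is one attempt and no reset: what is moved stays moved. The work goes in short steps, Python scripts to look and compute and a shell command to move; the robot and the scene stay as the last step left them, time stands still between calls to the robot, and variables do not carry over. Pictures are saved under pics/ and viewed, and the job is handed in when it is done.

```bash
mkdir -p pics
python3 - <<'E'
from station import arm, optics
import cv2
for n in("scene","top"):
    im=optics.get_image(n); cv2.imwrite(f"pics/{n}0.png",im[:,:,::-1])
    c=optics.calibration(n); print(n,c)
print(arm.sense())
E
```

```text
scene {'mtx': array([[385.53390521,   0.        , 277.61458357],
       [  0.        , 385.53390521, 207.44442984],
       [  0.        ,   0.        ,   1.        ]]), 'cam_to_world': array([[ 8.01680277e-01,  3.36405592e-01, -4.94105262e-01,
         2.68004503e+00],
       [-5.97540149e-01,  4.73072612e-01, -6.47416461e-01,
        -5.23821645e+02],
       [ 1.59531490e-02,  8.14268740e-01,  5.80268831e-01,
         5.36857610e+02],
       [ 0.00000000e+00,  0.00000000e+00,  0.00000000e+00,
         1.00000000e+00]])}
top {'mtx': array([[483.93022868,   0.        , 270.66816435],
       [  0.        , 483.93022868, 210.17946371],
       [  0.        ,   0.        ,   1.        ]]), 'cam_to_world': array([[-2.15701895e-02,  9.91606229e-01, -1.27482601e-01,
         2.58996769e+02],
       [-9.99510045e-01, -1.84959115e-02,  2.52501910e-02,
         3.97698928e+01],
       [ 2.26803397e-02,  1.27964792e-01,  9.91519346e-01,
         1.35958676e+03],
       [ 0.00000000e+00,  0.00000000e+00,  0.00000000e+00,
         1.00000000e+00]])}
{'time_s': 0.1, 'qpos': array([ 2.27132185e-06,  2.38732021e-01, -1.41356002e-02,  1.31917646e+00,
        9.24132033e-06,  1.57079315e+00]), 'qd': array([ 0.00087172, -0.00073863,  0.000705  ,  0.00022884,  0.00067646,
        0.00153849]), 'tau': array([-1.94144020e-03, -5.39726973e+01,  3.46997201e+01,  1.33770503e-02,
       -6.54985024e-05, -4.83787790e-05]), 'position': array([5.24654608e+02, 4.02689655e-03, 2.30749378e+02]), 'eef_rot': array([-1.57820573,  1.56954854,  3.13418869]), 'wrist_force': array([ 0.37201626, -0.0769918 , -0.11180727]), 'moment': array([-0.05584238,  0.0025932 ,  0.01314887]), 'width': 85.18079153134357}
```

View pics/scene0.png

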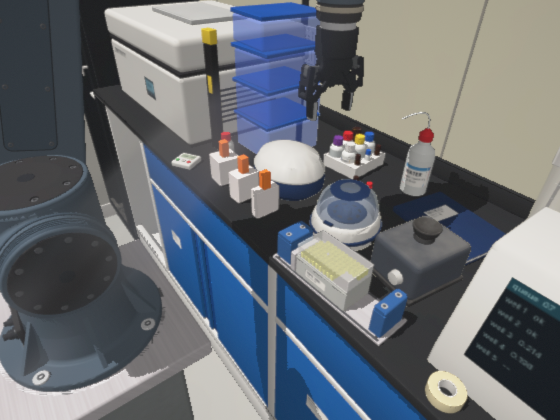

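View pics/top0.png

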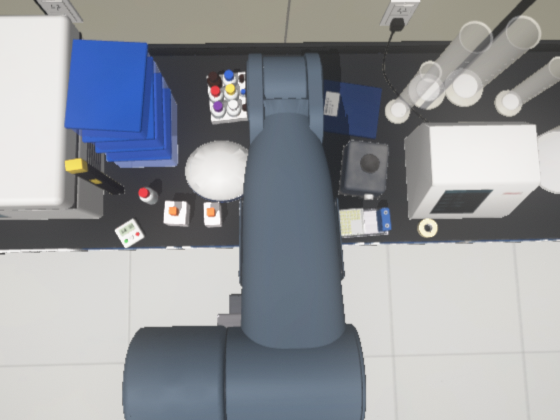

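Run:
```python
import cv2
a=cv2.imread("pics/scene0.png")
cv2.imwrite("pics/c1.png",cv2.resize(a[210:345,260:420],None,fx=5,fy=4.4*5/4.4*0.88,interpolation=2)[:600])
cv2.imwrite("pics/c2.png",cv2.resize(a[125:225,190:300],None,fx=6,fy=6,interpolation=2))
b=cv2.imread("pics/top0.png")
cv2.imwrite("pics/c3.png",cv2.resize(b[140:260,110:240],None,fx=5,fy=5,interpolation=2))
```

```text
(no output)
```

View pics/c1.png

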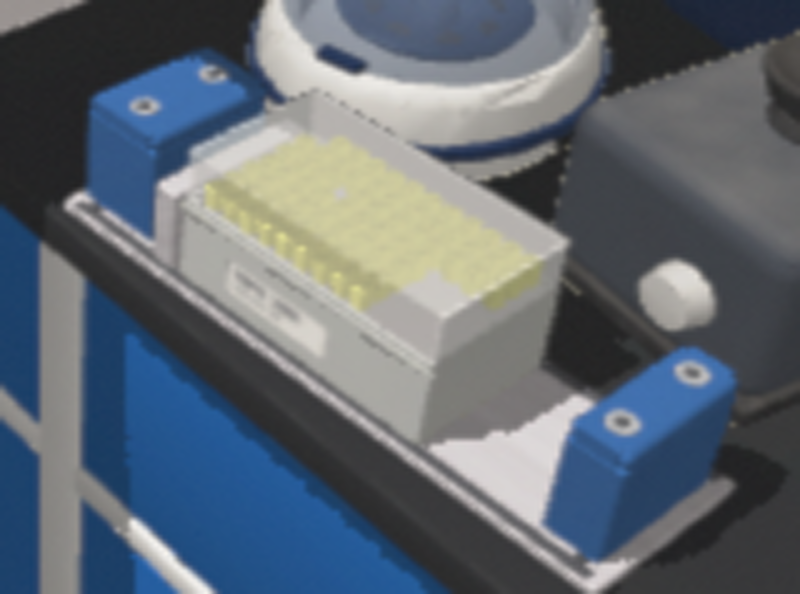

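View pics/c2.png

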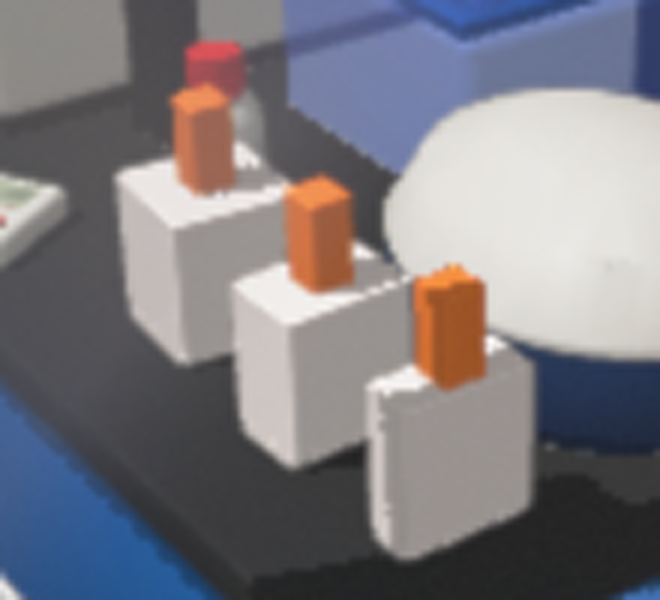

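View pics/c3.png

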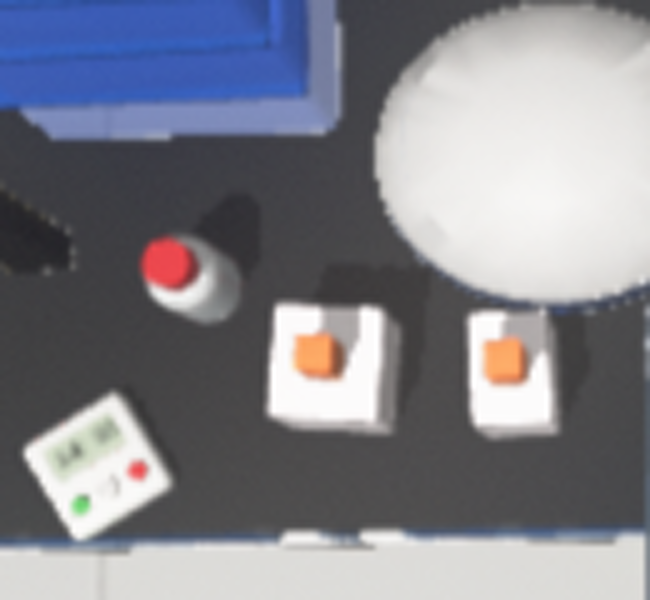

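```bash
cat > h.py <<'E'
import numpy as np
from station import arm, optics
def ray(n,u,v,z):
    c=optics.calibration(n);K=c["mtx"];T=c["cam_to_world"]
    d=T[:3,:3]@np.array([(u-K[0,2])/K[0,0],-(v-K[1,2])/K[1,1],-1]);o=T[:3,3]
    return o+d*(z-o[2])/d[2]
def proj(n,P):
    c=optics.calibration(n);K=c["mtx"];T=c["cam_to_world"]
    p=(np.atleast_2d(P)-T[:3,3])@T[:3,:3]; 
    return np.c_[K[0,0]*p[:,0]/-p[:,2]+K[0,2], K[1,1]*-p[:,1]/-p[:,2]+K[1,2]]
E
python3 - <<'E'
from h import *
np.set_printoptions(suppress=True,precision=1)
s=lambda x,y:(260+x/5,210+y/4.4)
for nm,x,y,z in [("stop bot near -y",598,558,6),("stop bot near +y",548,523,6),("stop top near+y",578,432,63),("box near -y bot",425,441,6),("box -y far bot",540,372,6),("box near -y top lid",440,318,78),("far top -y lid",568,240,78),("stop2 near +y top",92,98,65),("stop2 near -y top",150,136,65),("rail near -y corner",590,590,6),("rail far -y corner",735,485,6),("rail near +y",68,200,6)]:
    print(nm,ray("scene",*s(x,y),z))
s=lambda x,y:(190+x/6,125+y/6)
for nm,x,y,z in [("sp1 near -y bot",190,362,0),("sp2 near-y bot",295,467,0),("sp2 near+y top",236,282,70),("sp2 near-y top",290,322,70),("sp2 far -y top",405,285,70),("sp2 post near-y",322,205,110),("sp2 post far-y",352,190,110),("sp2 post far+y",320,178,110),("sp2 post near+y",287,191,110),
 ("sp3 near+y top",370,385,70),("sp3 near-y top",396,402,70)]:
    print(nm,ray("scene",*s(x,y),z))
s=lambda x,y:(110+x/5,140+y/5)
for nm,x,y,z in [("sp1 post",317,356,110),("sp2 post c",504,361,110),("a",470,314,70),("b",547,311,70),("c",552,430,70),("d",477,432,70)]:
    print(nm,ray("top",*s(x,y),z))
E
```

```text
stop bot near -y [ 373.5 -317.2    6. ]
stop bot near +y [ 372. -297.    6.]
stop top near+y [ 369.  -300.4   63. ]
box near -y bot [ 366.5 -245.3    6. ]
box -y far bot [ 425.7 -244.3    6. ]
box near -y top lid [ 361.6 -245.2   78. ]
far top -y lid [ 426.6 -241.6   78. ]
stop2 near +y top [356.3 -64.6  65. ]
stop2 near -y top [358.6 -97.9  65. ]
rail near -y corner [ 361.  -324.8    6. ]
rail far -y corner [ 436.7 -322.4    6. ]
rail near +y [348.3 -60.8   6. ]
sp1 near -y bot [400.5 238.8   0. ]
sp2 near-y bot [395.1 144.9   0. ]
sp2 near+y top [393.4 180.7  70. ]
sp2 near-y top [394.7 142.4  70. ]
sp2 far -y top [447.  140.1  70. ]
sp2 post near-y [417.  151.8 110. ]
sp2 post far-y [433.1 155.4 110. ]
sp2 post far+y [428.3 170.9 110. ]
sp2 post near+y [412.  169.2 110. ]
sp3 near+y top [395.  87.  70.]
sp3 near-y top [396.4  71.8  70. ]
sp1 post [421.7 260.1 110. ]
sp2 post c [417.3 163.5 110. ]
a [448.1 185.5  70. ]
b [449.  144.2  70. ]
c [384.7 142.1  70. ]
d [384.4 182.   70. ]
```

Run:
```python
from h import *
np.set_printoptions(suppress=True,precision=1)
for z in (60,100,140,180): print(z,"top near",ray("top",220,200,z),"topc",ray("top",218,168,z),"scene apex",ray("scene",290,141,z),"dome left",ray("scene",254,160,z), "mixer knob", ray("scene",428,220,z), "mixer", ray("top",369,163,z))
```

```text
60 top near [456.5 143.4  60. ] topc [545.  148.1  60. ] scene apex [629.7 246.4  60. ] dome left [484.8 212.   60. ] mixer knob [ 634.6 -207.1   60. ] mixer [ 552.1 -267.2   60. ]
100 top near [450.4 140.2 100. ] topc [536.2 144.8 100. ] scene apex [577.1 181.8 100. ] dome left [444.4 150.2 100. ] mixer knob [ 581.6 -233.6  100. ] mixer [ 543.1 -257.7  100. ]
140 top near [444.3 137.  140. ] topc [527.3 141.4 140. ] scene apex [524.5 117.2 140. ] dome left [404.   88.5 140. ] mixer knob [ 528.6 -260.2  140. ] mixer [ 534.1 -248.3  140. ]
180 top near [438.2 133.8 180. ] topc [518.5 138.1 180. ] scene apex [471.9  52.6 180. ] dome left [363.5  26.8 180. ] mixer knob [ 475.6 -286.8  180. ] mixer [ 525.  -238.8  180. ]
```

```bash
python3 -m pendant '[{"x":-1.2,"y":1.2},{"x":-2.4,"y":2.4,"claw":45},{"x":-3.5,"y":3.6,"claw":45},{"x":-3.5,"y":4.8,"claw":45},{"x":-3.5,"y":5.4,"claw":45},{"x":-3.5,"y":5.4,"claw":45},{"x":-3.5,"y":5.4,"claw":45}]'
python3 - <<'E'
from h import *
import cv2
for n in("scene","top"):
    im=optics.get_image(n)[:,:,::-1]; cv2.imwrite(f"pics/{n}1.png",im)
    if n=="top": cv2.imwrite("pics/c4.png",cv2.resize(im[180:260,260:410],None,fx=5,fy=5,interpolation=2))
E
```

```text
$[0]: bad value
```

View pics/scene1.png

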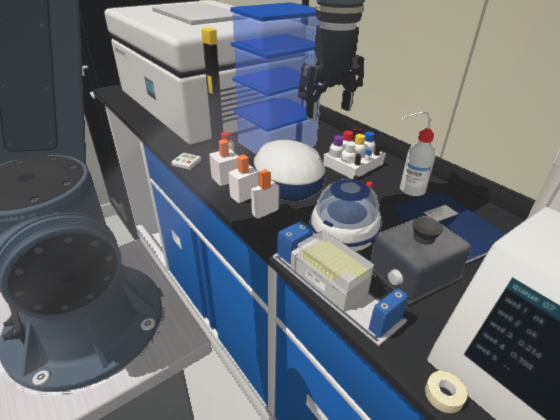

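View pics/c4.png

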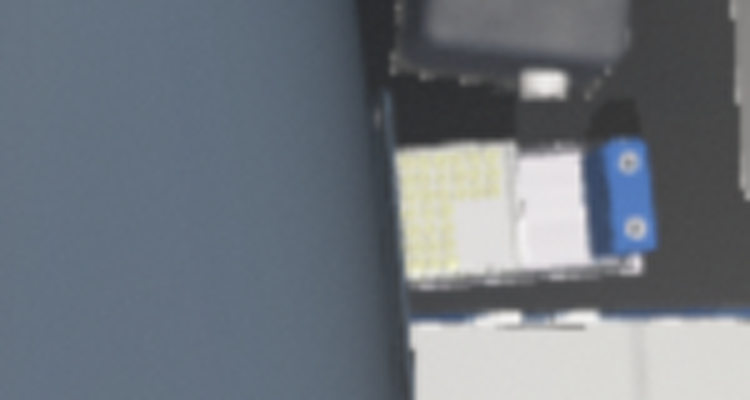

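```bash
python3 -m pendant '[{"x":-1.2,"y":1.2,"z":0,"spin":7,"claw":50},{"x":-2.4,"y":2.4,"z":0,"spin":14,"claw":50},{"x":-3.5,"y":3.6,"z":0,"spin":14,"claw":50},{"x":-3.5,"y":4.8,"z":0,"spin":14,"claw":50},{"x":-3.5,"y":5.4,"z":0,"spin":14,"claw":50},{"x":-3.5,"y":5.4,"z":0,"spin":14,"claw":50}]'
python3 - <<'E'
from h import *
import cv2
s=arm.sense(); print(s)
for n in("scene","top"):
    im=optics.get_image(n)[:,:,::-1]; cv2.imwrite(f"pics/{n}2.png",im)
    if n=="top": cv2.imwrite("pics/c5.png",cv2.resize(im[180:260,260:410],None,fx=5,fy=5,interpolation=2))
E
```

```text
time_s: 0.7
position: [418.7, 166.3, 231.5]
eef_rot: [2.672, 1.569, 1.35]
wrist_force: [0.3, -0.5, 0.3]
width: 49.9
{'time_s': 0.7, 'qpos': array([ 3.77014344e-01,  1.09718860e-01, -1.74073672e-01,  1.28588582e+00,
        1.64038633e-03,  1.69918227e+00]), 'qd': array([-0.0761426 ,  0.00547405, -0.00514838,  0.00474699, -0.03470487,
       -0.11463745]), 'tau': array([  2.71130338, -43.92814994,  33.83567691,   0.31106595,
         0.24350988,   1.25814222]), 'position': array([418.70090754, 166.32795148, 231.52341615]), 'eef_rot': array([2.6717569 , 1.5688112 , 1.34958989]), 'wrist_force': array([ 0.26993446, -0.50334279,  0.28702781]), 'moment': array([ 0.02657947,  0.01161581, -0.02151651]), 'width': 49.870502098267416}
```

View pics/scene2.png

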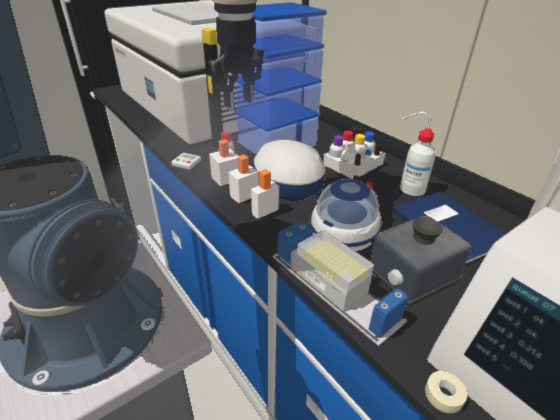

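View pics/c5.png

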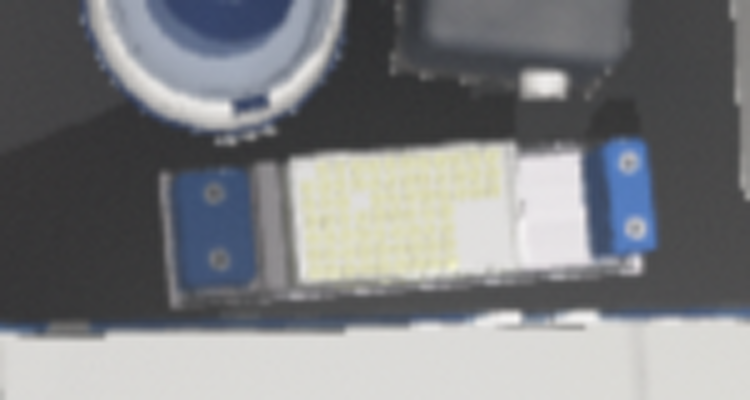

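```bash
cat > fit.py <<'E'
from h import *
from scipy.optimize import least_squares
np.set_printoptions(suppress=True,precision=2)
def fit(obs,p0):
    # obs: (cam,u,v,lx,ly,z)
    def f(p):
        x,y,a=p;c,s=np.cos(a),np.sin(a)
        return np.concatenate([(proj(o[0],[x+c*o[3]-s*o[4],y+s*o[3]+c*o[4],o[5]])[0]-o[1:3]) for o in obs])
    r=least_squares(f,p0,loss='soft_l1'); print("pose",r.x[:2],np.degrees(r.x[2])); print(r.fun.reshape(-1,2)); return r.x
T=lambda x,y,*m:("top",260+x/5,180+y/5,*m)
S=lambda x,y,*m:("scene",260+x/5,210+y/4.4,*m)
T2=lambda x,y,*m:("top",110+x/5,140+y/5,*m)
S2=lambda x,y,*m:("scene",190+x/6,125+y/6,*m)
if __name__=="__main__":
    print("box");fit([T(288,158,36,62.5,78),T(515,143,36,-62.5,78),T(520,268,-36,-62.5,78),T(300,284,-36,62.5,78)],[395,-185,0.04])
    print("box scene");fit([S(425,441,-36,-62.5,6),S(440,318,-36,-62.5,78),S(568,240,36,-62.5,78),S(540,372,36,-62.5,6)],[395,-185,0.04])
    print("stop(origin rear) top");fit([T(588,150,30,24,6),T(595,250,-30,24,6),T(643,138,30,2,66),T(656,247,-30,2,66)],[395,-320,0.04])
    print("stop scene");fit([S(598,560,-30,0,6),S(548,525,-30,24,6)],[395,-320,0.04])
    print("sp42 top");fit([T2(470,314,30,21,70),T2(547,311,30,-21,70),T2(552,430,-30,-21,70),T2(477,432,-30,21,70),T2(504,361,0,0,110)],[417,163,0])
    print("sp42 scene");fit([S2(236,282,-30,21,70),S2(290,322,-30,-21,70),S2(405,285,30,-21,70),S2(295,467,-30,-21,0),S2(322,205,-10,-10,110),S2(352,190,10,-10,110),S2(320,178,10,10,110),S2(287,191,-10,10,110)],[417,163,0])
E
python3 fit.py
```

```text
box
pose [ 386.86 -180.97] 2.74398841530159
[[-0.61 -0.81]
 [ 0.29 -0.89]
 [ 1.82  0.83]
 [-0.8   0.8 ]]
box scene
pose [ 390.45 -180.82] 4.9516167366313715
[[-2.34  2.1 ]
 [-0.27  0.79]
 [ 1.28 -1.76]
 [ 0.48 -2.93]]
stop(origin rear) top
pose [ 397.92 -320.05] 0.598610923939805
[[-0.77  0.09]
 [-0.89  1.19]
 [ 1.6  -0.58]
 [ 0.41 -0.35]]
stop scene
pose [ 402.3  -319.23] 0.5994871809892438
[[ 0.62  0.93]
 [-0.64 -1.08]]
sp42 top
pose [416.81 163.47] 2.1749149652805997
[[-0.04  0.78]
 [ 0.23  0.51]
 [ 0.27 -1.09]
 [-0.49 -0.59]
 [-0.    0.18]]
sp42 scene
pose [422.66 162.83] 1.9528171049691638
[[-0.96 -0.19]
 [-0.11  0.45]
 [ 1.56 -1.25]
 [ 0.31  1.02]
 [-1.63  0.36]
 [ 0.47  0.39]
 [ 0.92 -0.82]
 [-0.65 -0.59]]
```

```bash
python3 -m pendant '[{"x":-0.05,"y":0.03,"z":0,"spin":7,"claw":60},{"x":-0.05,"y":0.03,"z":0,"spin":14,"claw":60},{"x":-0.05,"y":0.03,"z":0,"spin":21,"claw":60},{"x":-0.05,"y":0.03,"z":0,"spin":28,"claw":60},{"x":-0.05,"y":0.03,"z":-0.3,"spin":35,"claw":60},{"x":-0.05,"y":0.03,"z":-0.6,"spin":42,"claw":60},{"x":-0.05,"y":0.03,"z":-1,"spin":49,"claw":60},{"x":-0.05,"y":0.03,"z":-1.5,"spin":56,"claw":60},{"x":-0.05,"y":0.03,"z":-2,"spin":63,"claw":60},{"x":-0.05,"y":0.03,"z":-2.5,"spin":70,"claw":60},{"x":-0.05,"y":0.03,"z":-2.8,"spin":77,"claw":60},{"x":-0.05,"y":0.03,"z":-2.8,"spin":78,"claw":60}]'
python3 - <<'E'
from h import *
import cv2
s=arm.sense(); print(s['qpos'])
im=optics.get_image("scene")[:,:,::-1]; cv2.imwrite("pics/c6.png",cv2.resize(im[50:230,180:330],None,fx=4,fy=3.3,interpolation=2))
E
```

```text
time_s: 1.8
position: [417.7, 161.3, 145.5]
eef_rot: [-2.706, 1.567, -2.667]
wrist_force: [-0.7, -0.6, 0.7]
width: 60.1
[ 3.68749672e-01  1.58241915e-01 -3.45341137e-01  1.07071131e+00
 -3.72441829e-04  3.29973679e-01]
```

View pics/c6.png

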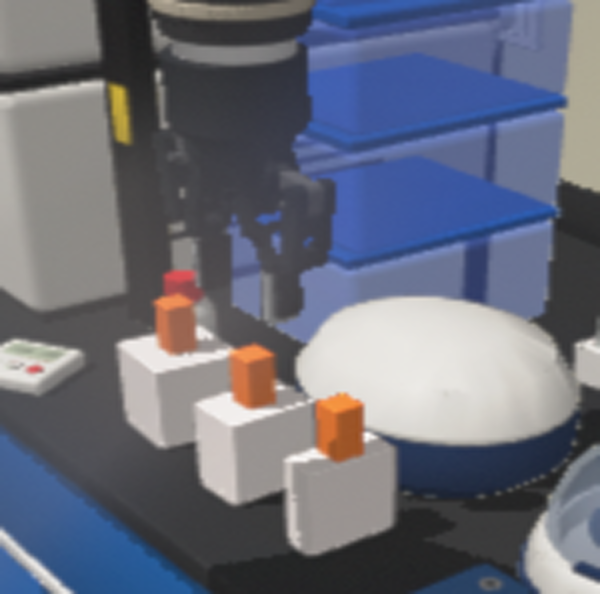

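```bash
python3 -m pendant '[{"x":0,"y":0,"z":-0.6,"spin":0,"claw":60},{"x":0,"y":0,"z":-1.2,"spin":0,"claw":60},{"x":0,"y":0,"z":-1.8,"spin":0,"claw":60},{"x":0,"y":0,"z":-2.25,"spin":0,"claw":60},{"x":0,"y":0,"z":-2.25,"spin":0,"claw":60},{"x":0,"y":0,"z":-2.25,"spin":0,"claw":60}]'
python3 - <<'E'
from h import *
import cv2
im=optics.get_image("scene")[:,:,::-1]; cv2.imwrite("pics/c7.png",cv2.resize(im[70:230,180:330],None,fx=5,fy=3.7,interpolation=2))
E
```

```text
time_s: 2.35
position: [418.6, 162.4, 80.2]
eef_rot: [-2.457, 1.57, -2.426]
wrist_force: [0.1, -0.6, 0.3]
width: 60.0
```

View pics/c7.png

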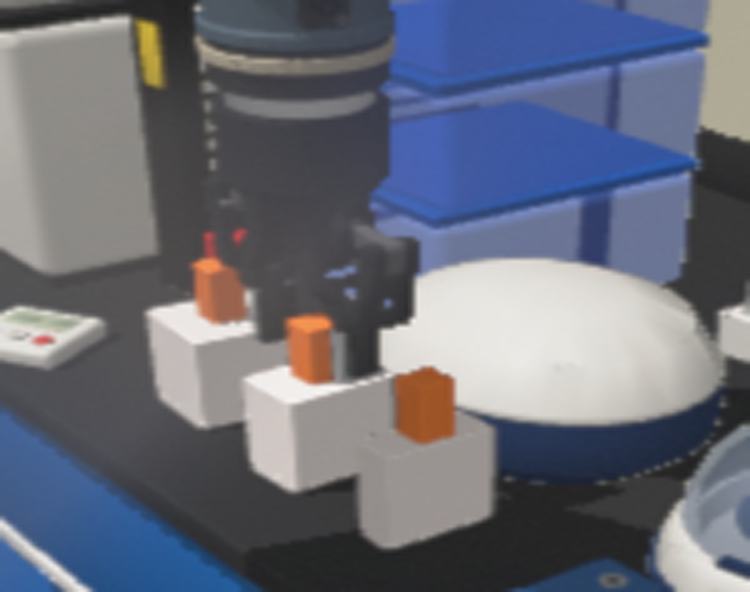

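Run:
```python
from h import *
p=lambda x,y,z:ray("scene",180+x/5,70+y/3.7,z).round(1)
print(p(348,376,87),p(375,373,87),p(335,368,87),"post",p(315,330,110),p(290,321,110),p(310,318,110),p(332,322,110), p(330,377,70))
print(((proj("scene",[[418.6,162.4,110],[418,132,87]])-[180,70])*[5,3.7]).round(0))
```

```text
[418.2 129.7  87. ] [430.4 125.7  87. ] [418.7 141.6  87. ] post [415.7 152.6 110. ] [412.6 169.3 110. ] [422.3 167.3 110. ] [427.8 156.9 110. ] [426.1 158.3  70. ]
[[309. 323.]
 [345. 375.]]
```

```bash
python3 -m pendant '[{"x":0,"y":0,"z":0,"spin":0,"claw":30},{"x":0,"y":0,"z":0,"spin":0,"claw":10},{"x":0,"y":0,"z":0,"spin":0,"claw":10},{"x":0,"y":0,"z":0,"spin":0,"claw":10},{"x":0,"y":0,"z":0,"spin":0,"claw":10},{"x":0,"y":0,"z":0,"spin":0,"claw":10},{"x":0,"y":0,"z":0,"spin":0,"claw":10}]'
python3 -m pendant '[{"x":0,"y":0,"z":0.3,"spin":0,"claw":10},{"x":0,"y":0,"z":0.8,"spin":0,"claw":10},{"x":0,"y":0,"z":1.5,"spin":0,"claw":10},{"x":0,"y":0,"z":2.4,"spin":0,"claw":10},{"x":0,"y":0,"z":3.4,"spin":0,"claw":10},{"x":0,"y":0,"z":4.4,"spin":0,"claw":10},{"x":0,"y":0,"z":4.8,"spin":0,"claw":10},{"x":0,"y":0,"z":4.8,"spin":0,"claw":10},{"x":0,"y":0,"z":4.8,"spin":0,"claw":10}]'
python3 - <<'E'
from h import *
import cv2
im=optics.get_image("scene")[:,:,::-1]; cv2.imwrite("pics/c8.png",cv2.resize(im[40:230,180:330],None,fx=4,fy=3.1,interpolation=2))
E
```

```text
time_s: 2.98
position: [418.9, 163.0, 80.5]
eef_rot: [0.116, 1.569, 0.151]
wrist_force: [-1.1, -0.2, 6.1]
width: 18.9
time_s: 3.73
position: [418.5, 162.9, 224.1]
eef_rot: [0.228, 1.57, 0.263]
wrist_force: [-0.9, -0.3, -1.8]
width: 18.9
```

View pics/c8.png

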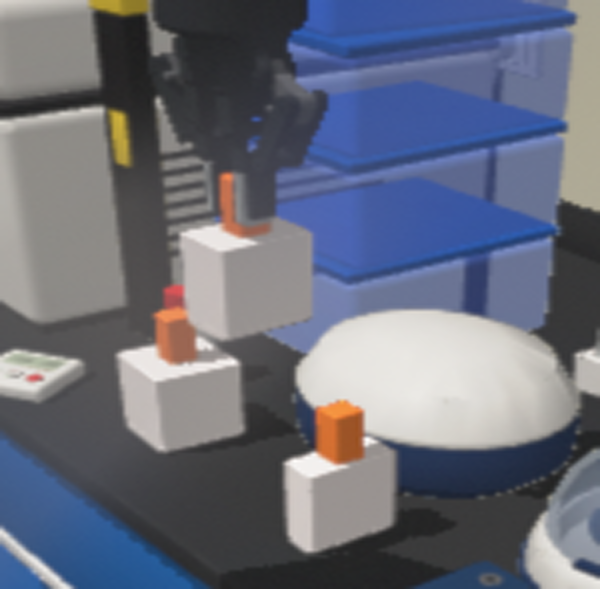

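```bash
python3 -m pendant '[{"x":-0.3,"y":-0.6,"z":0,"spin":0,"claw":10},{"x":-0.85,"y":-1.7,"z":0,"spin":0,"claw":10},{"x":-0.85,"y":-2.9,"z":0,"spin":0,"claw":10},{"x":-0.85,"y":-4.2,"z":0,"spin":0,"claw":10},{"x":-0.85,"y":-5.5,"z":0,"spin":0.5,"claw":10},{"x":-0.85,"y":-6.8,"z":0,"spin":0.5,"claw":10},{"x":-0.85,"y":-8.1,"z":0,"spin":0.5,"claw":10},{"x":-0.85,"y":-9.4,"z":0,"spin":0.5,"claw":10},{"x":-0.85,"y":-10.7,"z":0,"spin":0.5,"claw":10},{"x":-0.85,"y":-12,"z":0,"spin":0.5,"claw":10},{"x":-0.85,"y":-13.2,"z":0,"spin":0.5,"claw":10},{"x":-0.85,"y":-13.9,"z":0,"spin":0.5,"claw":10}]'
python3 -m pendant '[{"x":0,"y":-0.3,"z":0,"spin":0,"claw":10},{"x":0,"y":-0.5,"z":-0.4,"spin":0,"claw":10},{"x":0,"y":-0.5,"z":-0.8,"spin":0,"claw":10},{"x":0,"y":-0.5,"z":-1,"spin":0,"claw":10},{"x":0,"y":-0.5,"z":-1,"spin":0,"claw":10},{"x":0,"y":-0.5,"z":-1,"spin":0,"claw":10}]'
python3 - <<'E'
from h import *
import cv2
print(arm.sense()['qpos'])
for n in("scene","top"):
    im=optics.get_image(n)[:,:,::-1]; cv2.imwrite(f"pics/{n}9.png",im)
    c=im[150:345,270:420] if n=="scene" else im[170:270,270:420]
    cv2.imwrite(f"pics/c9{n}.png",cv2.resize(c,None,fx=5,fy=3 if n=="scene" else 5,interpolation=2))
E
```

```text
time_s: 4.78
position: [391.8, -257.0, 221.9]
eef_rot: [2.859, 1.568, 2.901]
wrist_force: [-0.2, 0.3, -2.0]
width: 18.7
time_s: 5.28
position: [392.6, -268.2, 193.2]
eef_rot: [2.467, 1.569, 2.511]
wrist_force: [-0.5, -0.2, -1.7]
width: 18.9
[-5.99337679e-01  1.71828658e-01 -1.98853949e-01  1.20189572e+00
  5.48240881e-05 -6.43688237e-01]
```

View pics/c9scene.png

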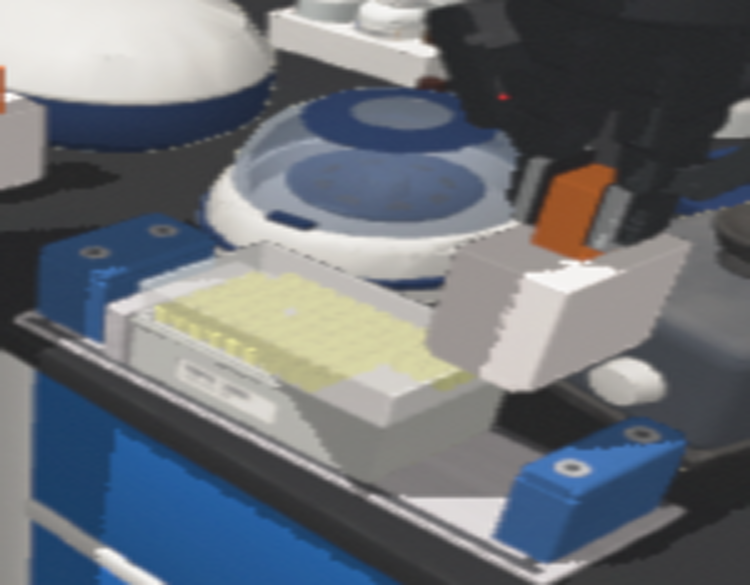

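View pics/c9top.png

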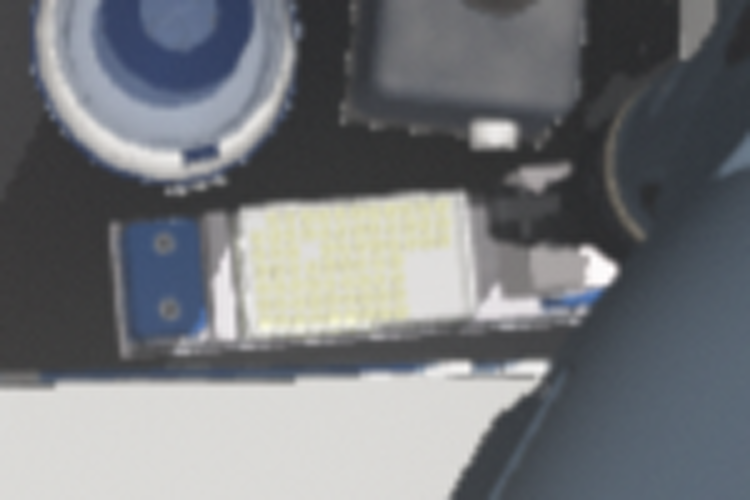

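```bash
cat > ov.py <<'E'
from h import *
import cv2,itertools,sys
def draw(src,n,boxes,out,roi,f):
    im=cv2.imread(src);x0,x1,y0,y1=roi
    o=cv2.resize(im[y0:y1,x0:x1],None,fx=f,fy=f,interpolation=cv2.INTER_CUBIC)
    for (x,y,a,lx,hx,ly,hy,z0,z1,col) in boxes:
        a=np.radians(a);P=[]
        for i,j,k in itertools.product((lx,hx),(ly,hy),(z0,z1)): P.append([x+np.cos(a)*i-np.sin(a)*j,y+np.sin(a)*i+np.cos(a)*j,k])
        q=((proj(n,P)-[x0-.5,y0-.5])*f-.5)
        for i,j in itertools.combinations(range(8),2):
            if bin(i^j).count("1")==1: cv2.line(o,tuple(int(v) for v in q[i].round()),tuple(int(v) for v in q[j].round()),col,1,cv2.LINE_AA)
    cv2.imwrite(out,o)
E
python3 - <<'E'
from ov import *
box=(388.5,-181,2.75,-36,36,-62.5,62.5,6,78,(0,0,255))
st=(388.5+.048*136.5,-181-136.3,2.75,-30,30,0,24,6,66,(0,255,255))
sp=(392.6,-268.2,2.5,-30,30,-21,21,113,183,(0,255,0))
draw("pics/scene9.png","scene",[box,st,sp],"pics/o1.png",(300,415,210,340),4.6)
draw("pics/top2.png","top",[box,st],"pics/o2.png",(285,400,195,245),6.5)
E
```

```text
(no output)
```

View pics/o1.png

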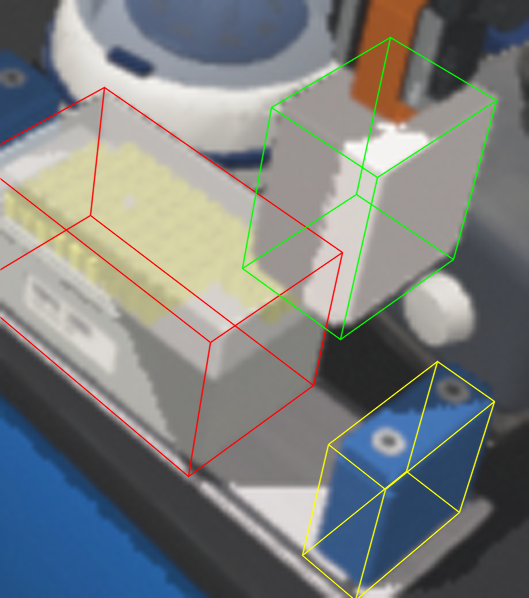

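View pics/o2.png

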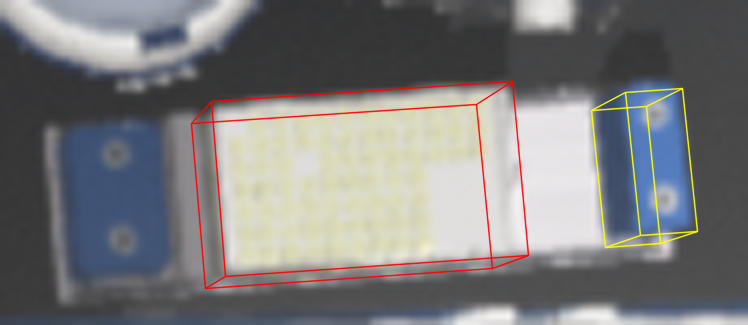

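```bash
python3 -m pendant '[{"x":0,"y":0,"z":-0.3,"spin":0,"claw":10},{"x":0,"y":0,"z":-0.7,"spin":0,"claw":10},{"x":0,"y":0,"z":-0.8,"spin":0,"claw":10},{"x":0,"y":0,"z":-0.8,"spin":0,"claw":10},{"x":0,"y":0,"z":-0.8,"spin":0,"claw":10}]'
python3 - <<'E'
from ov import *
cv2.imwrite("pics/scene10.png",optics.get_image("scene")[:,:,::-1])
box=(388.5,-181,2.75,-36,36,-62.5,62.5,6,78,(0,0,255))
st=(388.5+.048*136.5+2,-181-136.3+1.5,2.75,-30,30,0,24,6,66,(0,255,255))
p=arm.sense()['position'];print(p)
z=p[2]-80.3
sp=(p[0],p[1],2.5,-30,30,-21,21,z,z+70,(0,255,0))
draw("pics/scene10.png","scene",[box,st,sp],"pics/o3.png",(330,415,230,340),5.4)
draw("pics/scene10.png","scene",[],"pics/o4.png",(330,415,230,340),5.4)
E
```

```text
time_s: 5.8
position: [392.9, -269.0, 169.9]
eef_rot: [3.098, 1.571, -3.141]
wrist_force: [-0.1, 0.3, -1.9]
width: 19.1
[ 393.15577638 -269.16001176  170.16229086]
```

View pics/o3.png

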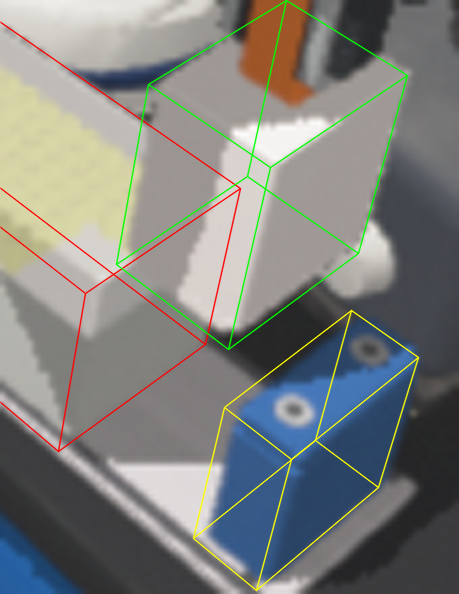

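View pics/o4.png

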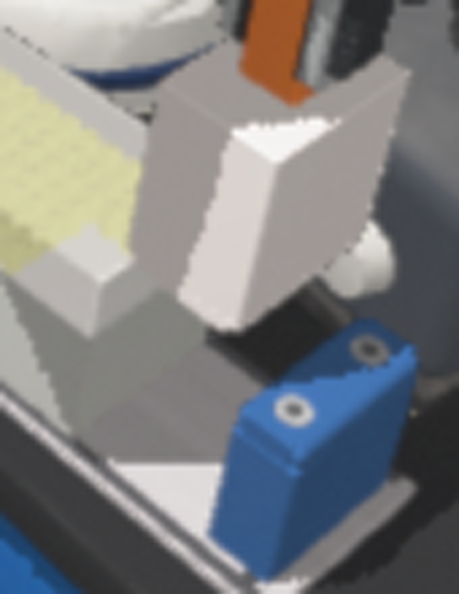

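```bash
python3 -m pendant '[{"x":0,"y":0,"z":-0.25,"spin":0.2,"claw":10},{"x":0,"y":0,"z":-0.5,"spin":0.2,"claw":10},{"x":0,"y":0,"z":-0.75,"spin":0.2,"claw":10},{"x":0,"y":0,"z":-1,"spin":0.2,"claw":10},{"x":0,"y":0,"z":-1,"spin":0.2,"claw":10},{"x":0,"y":0,"z":-1,"spin":0.2,"claw":10}]'
python3 - <<'E'
from ov import *
cv2.imwrite("pics/scene11.png",optics.get_image("scene")[:,:,::-1])
draw("pics/scene11.png","scene",[],"pics/o5.png",(300,415,230,340),5.4)
E
```

```text
time_s: 6.35
position: [392.5, -268.8, 139.1]
eef_rot: [2.55, 1.569, 2.597]
wrist_force: [0.7, -0.2, -2.7]
width: 19.3
```

View pics/o5.png

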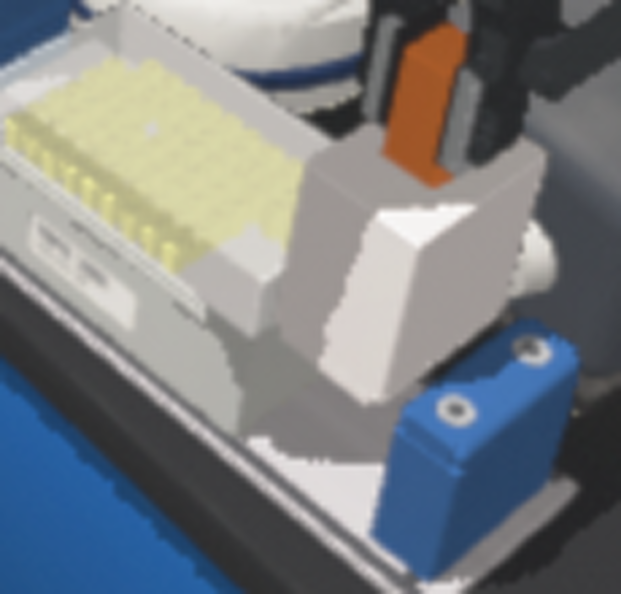

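```bash
python3 -m pendant '[{"x":0,"y":0,"z":-0.2,"spin":0,"claw":10},{"x":0,"y":0,"z":-0.4,"spin":0,"claw":10},{"x":0,"y":0,"z":-0.6,"spin":0,"claw":10},{"x":0,"y":0,"z":-0.6,"spin":0,"claw":10},{"x":0,"y":0,"z":-0.6,"spin":0,"claw":10}]'
python3 - <<'E'
from ov import *
cv2.imwrite("pics/scene12.png",optics.get_image("scene")[:,:,::-1])
draw("pics/scene12.png","scene",[],"pics/o6.png",(300,415,230,340),5.4)
E
```

```text
time_s: 6.82
position: [392.7, -268.9, 121.3]
eef_rot: [2.569, 1.57, 2.616]
wrist_force: [0.4, -0.4, -2.5]
width: 19.0
```

View pics/o6.png

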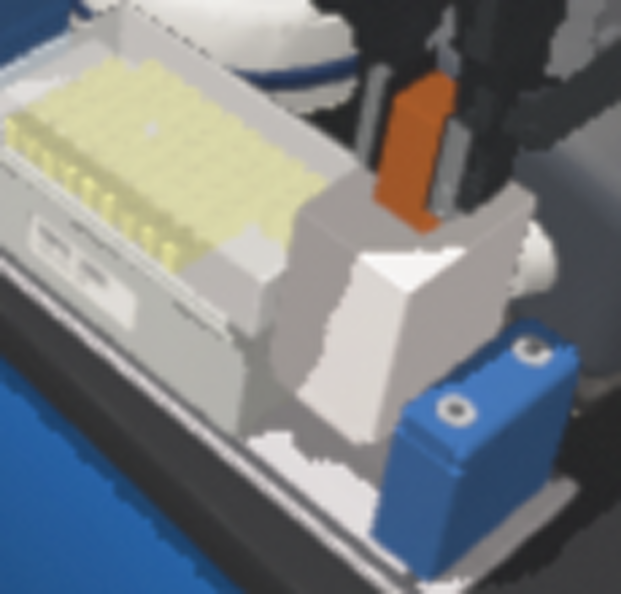

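```bash
python3 -m pendant '[{"x":0,"y":0,"z":-0.2,"spin":0,"claw":10},{"x":0,"y":0,"z":-0.4,"spin":0,"claw":10},{"x":0,"y":0,"z":-0.6,"spin":0,"claw":10},{"x":0,"y":0,"z":-0.8,"spin":0,"claw":10},{"x":0,"y":0,"z":-1,"spin":0,"claw":10},{"x":0,"y":0,"z":-1,"spin":0,"claw":10},{"x":0,"y":0,"z":-1,"spin":0,"claw":10}]'
```

```text
time_s: 7.45
position: [392.7, -268.9, 91.3]
eef_rot: [2.625, 1.57, 2.672]
wrist_force: [-0.1, -0.2, -1.9]
width: 18.9
```

```bash
python3 -m pendant '[{"x":0,"y":0,"z":-0.05,"spin":0,"claw":10},{"x":0,"y":0,"z":-0.1,"spin":0,"claw":10},{"x":0,"y":0,"z":-0.12,"spin":0,"claw":10},{"x":0,"y":0,"z":-0.12,"spin":0,"claw":10}]'
```

```text
time_s: 7.78
position: [393.0, -269.1, 88.2]
eef_rot: [-0.905, 1.571, -0.857]
wrist_force: [0.3, -0.6, -1.1]
width: 19.5
```

```bash
python3 -m pendant '[{"x":0,"y":0,"z":-0.04,"spin":0,"claw":10},{"x":0,"y":0,"z":-0.08,"spin":0,"claw":10},{"x":0,"y":0,"z":-0.08,"spin":0,"claw":10},{"x":0,"y":0,"z":-0.08,"spin":0,"claw":10}]'
```

```text
time_s: 8.12
position: [393.1, -269.2, 86.5]
eef_rot: [-0.634, 1.57, -0.587]
wrist_force: [-2.1, 1.3, 7.5]
width: 19.0
```

Run:
```python
from ov import *
cv2.imwrite("pics/scene13.png",optics.get_image("scene")[:,:,::-1])
draw("pics/scene13.png","scene",[],"pics/o7.png",(300,415,230,340),5.4)
```

View pics/o7.png

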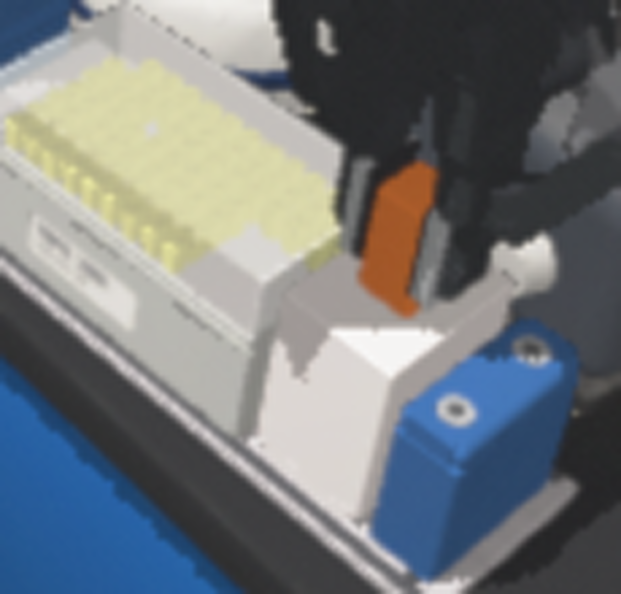

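```bash
python3 -m pendant '[{"x":0,"y":0,"z":0.03,"spin":0,"claw":28},{"x":0,"y":0,"z":0.03,"spin":0,"claw":36},{"x":0,"y":0,"z":0.03,"spin":0,"claw":40},{"x":0,"y":0,"z":0.03,"spin":0,"claw":40},{"x":0,"y":0,"z":0.03,"spin":0,"claw":40}]'
python3 -m pendant '[{"x":0,"y":0,"z":0.3,"spin":0,"claw":40},{"x":0,"y":0,"z":0.8,"spin":0,"claw":40},{"x":0,"y":0,"z":1.5,"spin":0,"claw":40},{"x":0,"y":0,"z":2.4,"spin":0,"claw":40},{"x":0,"y":0,"z":3.4,"spin":0,"claw":40},{"x":0,"y":0,"z":4.4,"spin":0,"claw":40},{"x":0,"y":0.8,"z":4.8,"spin":0,"claw":40},{"x":0,"y":2,"z":4.8,"spin":0,"claw":40},{"x":0,"y":3.2,"z":4.8,"spin":0,"claw":40},{"x":0,"y":4.4,"z":4.8,"spin":0,"claw":40},{"x":0,"y":5.6,"z":4.8,"spin":0,"claw":40},{"x":0,"y":6.8,"z":4.8,"spin":0,"claw":40}]'
python3 -m pendant '[{"x":0,"y":1.3,"z":0,"spin":0,"claw":40},{"x":0,"y":2.6,"z":0,"spin":0,"claw":40},{"x":0,"y":3.4,"z":0,"spin":0,"claw":40},{"x":0,"y":3.4,"z":0,"spin":0,"claw":40},{"x":0,"y":3.4,"z":0,"spin":0,"claw":40}]'
python3 - <<'E'
from ov import *
cv2.imwrite("pics/scene14.png",optics.get_image("scene")[:,:,::-1])
cv2.imwrite("pics/top14.png",optics.get_image("top")[:,:,::-1])
draw("pics/scene14.png","scene",[],"pics/o8.png",(300,415,230,340),5.4)
draw("pics/top14.png","top",[],"pics/o9.png",(285,400,190,250),6.5)
E
```

```text
time_s: 8.58
position: [393.0, -269.1, 86.6]
eef_rot: [-1.895, 1.571, -1.848]
wrist_force: [-0.4, 0.4, 0.4]
width: 39.8
time_s: 9.58
position: [392.5, -63.6, 231.5]
eef_rot: [-0.259, 1.57, -0.213]
wrist_force: [1.6, -0.8, 1.0]
width: 39.9
time_s: 10.0
position: [392.8, 38.0, 231.2]
eef_rot: [-0.47, 1.57, -0.419]
wrist_force: [0.2, 0.1, -0.1]
width: 40.0
```

View pics/o8.png

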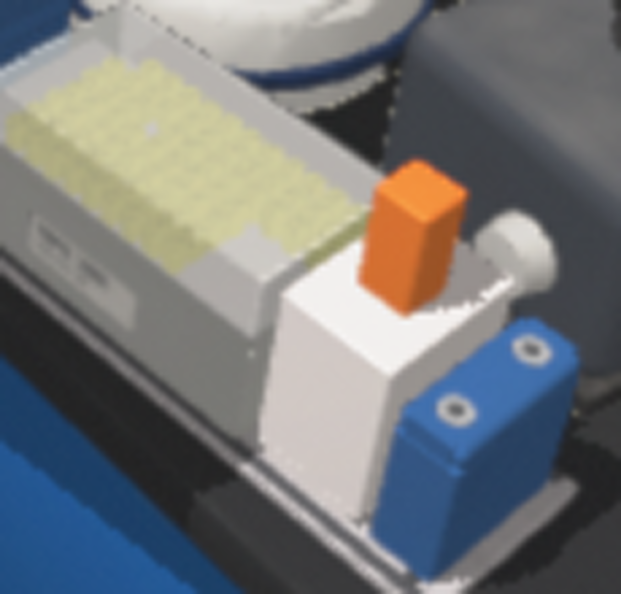

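View pics/o9.png

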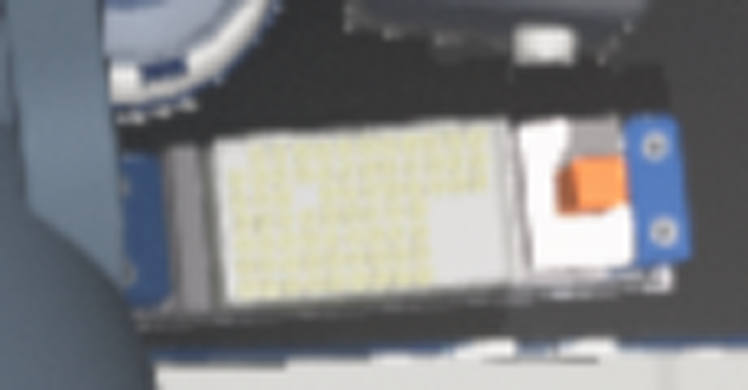

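View pics/scene14.png

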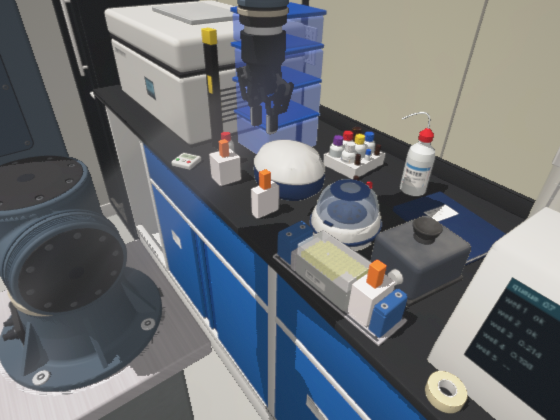

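```bash
python3 -c "
from station import arm
print(arm.sense()['time_s']);print(arm.close_job())"
```

```text
10.1
the job is handed in; nothing more can be done
None
```

I put the 42 mm spacer into the gap, let go of it standing on the rail, and handed the job in at 10.1 s. The job gives no verdict.

- **Choice:** The end stop in use measured about 20–24 mm thick and the gap about 48–52 mm. That means the thin stop is in use, so the middle spacer is the one that fits.
- **Placing:** I gripped the post across its thickness and lowered the spacer with no sign of touching the walls. I stopped when the wrist force rose to 7.5 N at a TCP height of 86.5 mm, against 86.4 mm expected for standing on the rail, and only then opened the fingers.
- **Last pictures:** The spacer stands upright and square between the box and the stop, about 3 mm off the box's centre line. The box shows no visible shift, the other two spacers and the bottle are still standing, and the arm is clear.
- **Disagreements:** Positions from the two cameras differed by about 2–6 mm, mostly along x. I judged the fit by where the spacer stood relative to the box and stop in the same picture.

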